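# Dispense one bearing and push it into the check lane

### The job

Press the black plunger of the bearing dispenser all the way down once and let it come back up, so that a single bearing is ejected onto the bench; then push that bearing aside along the bench with the fingertips until it lies flat, wholly between the two rails of the check lane and sticking out at neither end. Do not pick up or tip the bearing, leave the other two bearings in the dispenser, and do not disturb the jar, the tools or the spool.

Things in the scene. Friction and masses are not known exactly. Their poses are not given: they have to be found in the camera images.
- dispenser: Fixed bearing dispenser. Origin on the bench under the centre of its open-topped steel magazine: a square tube 44 x 44 mm (62 mm in y over its 5 mm high foot flanges), 46 mm tall, holding three stacked bearings. Outlet at the bottom of its -x side, towards the robot. Behind it (+x) a white housing, 40 mm wide in y, 28 mm high, x from 22 to 88 mm; the plunger stands on it at x = 60 mm, y = 0. z up.
- outlet (a point): Bottom centre of the outlet opening (18 mm high), on the bench at the magazine's outer -x face; axes as the dispenser's. Fully pressing the plunger drives a blade that pushes the bottom bearing out along -x to stop with its centre about 36 mm in front of this point (some mm further if pressed fast), flat on the bench. As the plunger rises the blade goes back and the next bearing drops.
- plunger (a joint): Travel of the plunger in m: 0 up, 0.020 fully pressed down. A spring returns it; pressing takes about 5 N at first, rising to about 9 N (up to about 12 N with friction).
- plunger_top (a point): Centre of the flat top of the plunger's round black knob (32 mm in diameter, 10 mm thick); about 60 mm above the bench when up, 40 mm when fully pressed. It moves with the plunger.
- bearing: The bearing to be ejected: sealed steel ball bearing, a disc 32 mm in diameter and 14 mm high, about 50 g, lying flat; at the start the bottom one in the magazine, on the bench. Origin at the centre of its underside, z up.
- bearing_mid: Middle bearing of the stack, to stay in the dispenser: sealed steel ball bearing, a disc 32 mm in diameter and 14 mm high, about 50 g, lying flat; origin at the centre of its underside.
- bearing_top: Top bearing of the stack, to stay in the dispenser: sealed steel ball bearing, a disc 32 mm in diameter and 14 mm high, about 50 g, lying flat; origin at the centre of its underside.
- check_lane: Fixed check lane, left or right of the outlet: two parallel aluminium rails, each 10 mm wide, 80 mm long and 12 mm high, along the lane's y axis, 64 mm clear between them (x from -32 to 32 mm), open at both ends (y = -40 and 40 mm). Its floor is the bench, with a flush black strip (no step). Origin at the lane's centre on the bench.
- jar: Bystander: loose white jar, 52 mm in diameter, 48 mm tall, on the other side of the outlet from the lane. Origin at the centre of its underside.
- screwdriver: Bystander: loose screwdriver lying on the bench, 160 mm long, along its own x axis.
- wrench: Bystander: loose wrench lying on the bench, 150 mm long, along its own x axis.
- spool: Bystander: loose aluminium spool standing on the bench, 40 mm in diameter, 30 mm tall. Origin at the centre of its underside.
Things that resemble listed ones, but are neither listed nor needed, are in the scene too. Of the things that look like the check_lane, the middle-sized one is meant.

How it is judged:
By the outcome, as a careful person would: the job done as asked, in the order asked, and still so for the second after the job is handed in, with the robot touching nothing.
It also fails if it takes over 67 s, if anything falls off the work surface, if the arm or the gripper's body presses on something with over 40 N, if the wrist force passes 120 N, or if a joint passes its speed limit or range.

### The arm

A 6-joint arm with a two-finger parallel gripper is mounted at the origin on the work surface. World frame = base frame: x ahead of the robot, y to its left, z up, the work surface at z = 0. Lengths are in m, angles in rad, forces in N, time in s.
With the tool pointing down it reaches from about 0.275 to 0.75 m from the base axis. Payload 10.2 kg.
Tool frame: the origin (TCP) lies midway between the tips of the shut fingers; the grasp point (between the pads) lies 19 mm behind it (env.grasp_offset is the y of the grasp point in the tool frame, in m); y points along the fingers, z is the direction in which the jaws open and shut, and the axes are right-handed (so a half turn about y gives the same grasp; the last joint's range is limited). The gripper opens to 88 mm and grips with 3 to 60 N. Pads are 18 mm wide; open, the fingers measure 123 mm over their backs; the gripper's body (75 mm by 187 mm) begins 45 mm behind the grasp point.
Start: joints at [-1.446, 0.313, 1.498, -0, 1.331, -0.223], TCP at [0.179, -0.494, 0.239] pointing down, gripper open.
Joint ranges: [-2.94, 2.94], [-0.97, 2.17], [0.19, 2.56], [-1.23, 4.37], [0.02, 3.11], [-2.88, 2.88]. Speed limits (rad/s): [2.39, 2.39, 3.01, 3.14, 3.14, 3.14].

### API

Orientations are given as a rotation vector (axis times angle).
In Python, from cell import monitor, cams, job, env gives the robot as it stands.
- The arm moves only by the tool step_arm, never from a script. Its argument "moves" is one flat list of numbers, 7 for each row, row after row: the closure, from 0 (fully open) to 1 (shut), then the shift along the tool's x, y, z in m, then the turn, a rotation vector about the tool's x, y, z in rad. A call has 1 to 5 rows; each row shifts and turns the commanded pose from where the row before left it, along the tool's axes as they then stand; what a row does not reach is not made up. A row lasts 1/8 s, in which the tool goes at most 62.5 mm and 10.7 degrees, less where a joint would pass 70% of its speed; a pose out of reach is approached as far as the arm can. A call is refused whole if a number of a shift passes 0.0625 or a number of a turn 0.188, either way. A call with a gripper value outside its range is refused whole. The fingers move at their own pace and stop on an object; the grip force is fixed at half the most. Time passes only in rows, so rows that do not move let the fingers close. It gives the time, the measured TCP pose, the force and the opening at its end, in the units of the state.
- monitor.sense(): the state, without advancing time (a new reading comes with each control period).
- cams.snapshot(name): name is "scene" or "side" or "wrist"; returns a dict with "color" (420x560x3 uint8, blue, green, red), "K" (3x3 intrinsics, pixels), "k1" (the pictures are not rectified: a ray, as slopes to the right and down, at radius r is drawn at 1 + k1 r^2 times it, then the intrinsics apply), "pose" (4x4, takes a point from camera to world coordinates). Camera axes: x right, y down, z forward; pixel columns grow to the right and rows downward; lengths in m; the calibration is good to about 2 mm. A picture is of the moment at which its call begins. There is no depth.
- job.finish_job(): hands the job in, once; it reports no verdict.
The state is a dict: "t": time; "q": joint angles; "joint_velocities": joint speeds; "tau": joint torques, N m; "ee_pos": TCP position; "orientation": TCP orientation; "wrist_force": force on the tool from outside, world axes, zero at the start; "moment": the same for the moment, N m; "finger_gap": finger opening in m.
Only numpy, scipy, OpenCV 4.12 (cv2) and the standard library are available. Lean on these libraries where they do the work, as an engineer would, in place of code of your own. Each camera call takes 0.05 s, during which the arm holds its last target.

## Working session

There is one attempt and no reset: what is moved stays moved. The work goes in short steps, Python scripts to look and compute and a tool call to move; the robot and the scene stay as the last step left them, time stands still between calls to the robot, and variables do not carry over. Pictures are saved under pics/ and viewed, and the job is handed in when it is done.

Besides the shell and the picture viewer there is one more tool, called after "Emit:" in YAML: its name, and indented under it one key for each argument. step_arm: Moves the arm, as the interface text tells. Its arguments: {"type":"object","properties":{"moves":{"type":"array"}},"required":["moves"]}

```bash
ls; mkdir -p pics
python3 - <<'E'
from cell import monitor,cams,job,env
import cv2,numpy as np
print(monitor.sense())
for n in ["scene","side","wrist"]:
    s=cams.snapshot(n); cv2.imwrite(f"pics/{n}0.png",s["color"]); print(n,s["K"].tolist(),s["k1"],np.round(s["pose"],4).tolist())
print(env.grasp_offset)
E
```

```text
pics
{'t': 0.0, 'q': array([-1.44642418e+00,  3.13483522e-01,  1.49843661e+00, -1.83047295e-05,
        1.33097486e+00, -2.23426359e-01]), 'joint_velocities': array([-4.44630500e-04, -4.93793466e-04, -6.53481234e-05, -5.13081769e-04,
       -1.07839405e-04,  4.92134521e-04]), 'tau': array([-6.16433426e-04, -4.02214301e+01, -2.52267176e+01,  6.93399506e-02,
        3.53683135e-02, -8.96892902e-05]), 'ee_pos': array([ 0.17887583, -0.49333084,  0.23814409]), 'orientation': array([-0.35698507,  2.0336833 , -2.03099745]), 'wrist_force': array([ 0.09048911, -0.23904224, -0.01989804]), 'moment': array([ 0.00013233, -0.00996537, -0.00735337]), 'finger_gap': 0.08799314625325325}
scene [[500.5320955295948, 0.0, 277.3509861707511], [0.0, 500.5320955295948, 204.71988369220483], [0.0, 0.0, 1.0]] -0.06203623239027931 [[0.3849, 0.7674, -0.5128, 0.9948], [0.9229, -0.3259, 0.2051, -0.1966], [-0.0097, -0.5522, -0.8337, 0.857], [0.0, 0.0, 0.0, 1.0]]
side [[388.12264750562383, 0.0, 270.88621305675423], [0.0, 388.12264750562383, 211.32992722799113], [0.0, 0.0, 1.0]] -0.028710071437424396 [[-0.9952, -0.0749, 0.0636, 0.4404], [-0.0982, 0.7551, -0.6482, 0.6428], [0.0005, -0.6513, -0.7588, 0.7993], [0.0, 0.0, 0.0, 1.0]]
wrist [[300.8723630889162, 0.0, 274.46126714296145], [0.0, 300.8723630889162, 206.39133020366887], [0.0, 0.0, 1.0]] -0.04524003728120786 [[0.3409, -0.9068, -0.2481, 0.2417], [-0.9401, -0.329, -0.0894, -0.4702], [-0.0006, 0.2637, -0.9646, 0.3851], [0.0, 0.0, 0.0, 1.0]]
-0.0187
```

View pics/scene0.png

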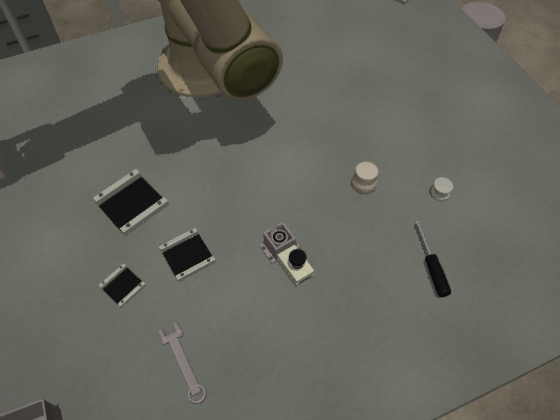

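View pics/side0.png

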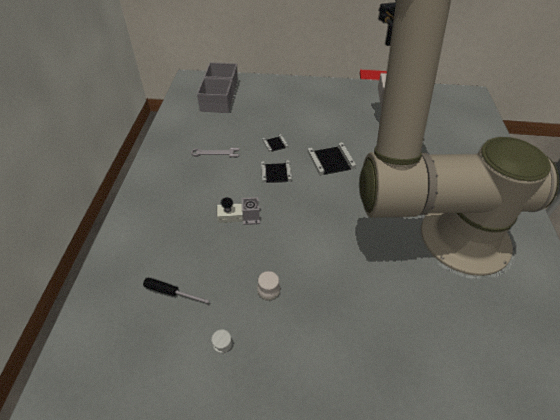

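View pics/wrist0.png

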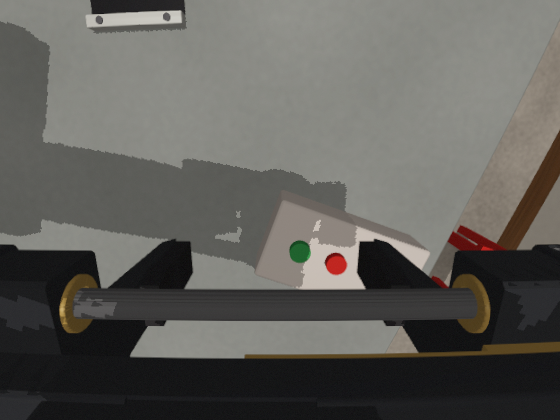

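The scene view shows three lane-like things: large (130,201), middle (187,254) and small (122,285). The middle-sized one at (187,254) fits. The dispenser is at (280,238), with its plunger at (297,259). I'll enlarge to confirm.

```bash
cat > h.py <<'E'
import cv2,numpy as np
from cell import monitor,cams,job,env
def ray(s,u,v):
    K=np.asarray(s["K"]); k=float(s["k1"])
    # cv2 undistort with k1
    p=cv2.undistortPointsIter(np.array([[[u,v]]],float),K,np.array([k,0,0,0.]),None,None,(3,100,1e-12))[0,0]
    P=np.asarray(s["pose"]); return P[:3,3],P[:3,:3]@np.array([p[0],p[1],1.])
def onz(s,u,v,z=0.):
    o,d=ray(s,u,v); return o+d*(z-o[2])/d[2]
def tri(rs):
    A=np.zeros((3,3));b=np.zeros(3)
    for o,d in rs:
        d=d/np.linalg.norm(d);M=np.eye(3)-np.outer(d,d);A+=M;b+=M@o
    return np.linalg.solve(A,b)
def proj(s,p):
    P=np.asarray(s["pose"]);R=P[:3,:3].T;t=-R@P[:3,3]
    return cv2.projectPoints(np.array([p],float),cv2.Rodrigues(R)[0],t,np.asarray(s["K"]),np.array([float(s["k1"]),0,0,0]))[0][0,0]
E
python3 - <<'E'
import cv2
a=cv2.imread('pics/scene0.png');b=cv2.imread('pics/side0.png')
cv2.imwrite('pics/c1.png',cv2.resize(a[160:310,85:325],None,fx=3.3,fy=3.3,interpolation=cv2.INTER_CUBIC))
cv2.imwrite('pics/c2.png',cv2.resize(b[125:235,205:365],None,fx=5,fy=5,interpolation=cv2.INTER_CUBIC))
E
```

```text
(no output)
```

View pics/c1.png

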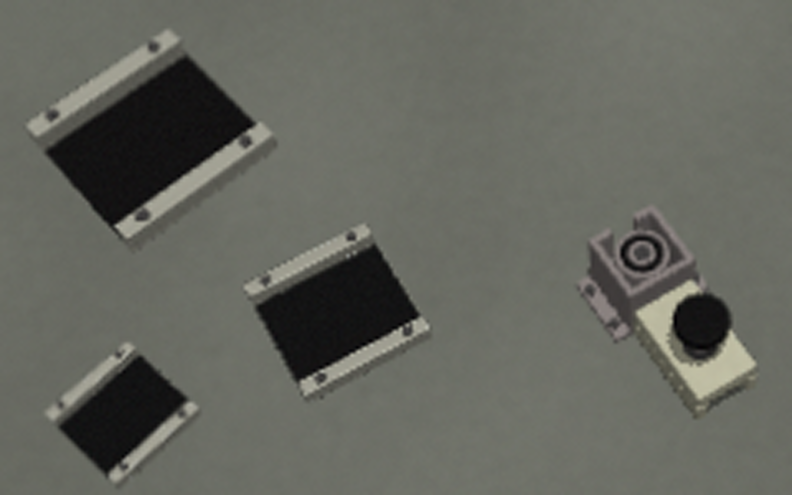

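View pics/c2.png

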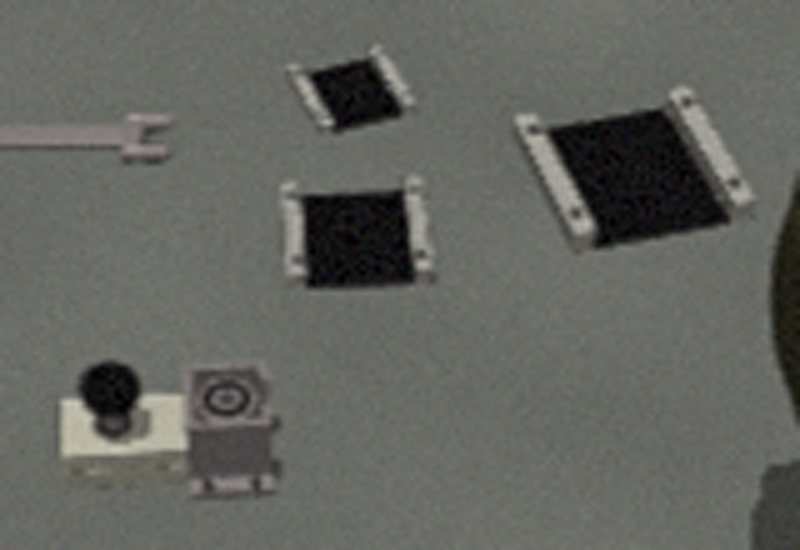

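Run:
```python
from h import *
s=cams.snapshot("scene");d=cams.snapshot("side")
f=lambda x,y:(x/3.3+85-.35,y/3.3+160-.35)
g=lambda x,y:(x/5+205-.4,y/5+125-.4)
L=[onz(s,*f(*p),.012)[:2] for p in [(243,287),(366,224),(430,326),(305,392)]]
print("scene corners",np.round(L,4).tolist(),np.round(np.mean(L,0),4)); 
for i in range(4): e=L[(i+1)%4]-L[i]; print(np.round(np.linalg.norm(e),4),np.degrees(np.arctan2(e[1],e[0])))
# black strip by mask in both
for n,c in(("scene",s),("side",d)):
    g0=cv2.cvtColor(c["color"],cv2.COLOR_BGR2GRAY);m=(g0<45).astype(np.uint8)
    k,_,st,ce=cv2.connectedComponentsWithStats(m)
    for i in range(1,k):
        if 60<st[i,4]<3000: print(n,st[i].tolist(),np.round(ce[i],1),np.round(onz(c,*ce[i]),4)[:2],np.round(onz(c,*ce[i],.06),4)[:2])
# bearing rings top of stack z=.042
print("stack",onz(s,*f(642,253),.042)[:2],onz(d,*g(228,399),.042)[:2])
print("knob",onz(s,*f(701,318),.058)[:2],onz(d,*g(110,387),.057)[:2], tri([ray(s,*f(701,318)),ray(d,*g(110,387))]))
```

```text
scene corners [[0.4748, -0.2377], [0.4618, -0.158], [0.5416, -0.1446], [0.5537, -0.2231]] [ 0.508  -0.1908]
0.0807 99.2354222772186
0.0809 9.508386700605977
0.0794 -81.17762485677314
0.0803 -169.55691007248043
scene [205, 24, 46, 29, 171] [228.7  44.2] [-0.0508  0.0917] [0.0224 0.0715]
scene [166, 31, 26, 16, 81] [178.8  41.4] [-0.1154 -0.0265] [-0.0377 -0.0384]
scene [224, 45, 55, 52, 1417] [252.   75.6] [0.0867 0.1048] [0.1503 0.0837]
scene [99, 177, 63, 53, 1554] [129.6 202. ] [ 0.3413 -0.266 ] [ 0.387  -0.2612]
scene [163, 234, 49, 41, 1068] [186.4 254.2] [ 0.505 -0.192] [ 0.5393 -0.1923]
scene [289, 249, 17, 20, 237] [297.1 257.8] [0.5952 0.0021] [ 0.6232 -0.0118]
scene [425, 254, 26, 43, 578] [437.4 275.7] [0.7337 0.2301] [0.752  0.2003]
scene [103, 268, 38, 35, 653] [121.6 285. ] [ 0.5202 -0.3241] [ 0.5535 -0.3152]
side [379, 3, 17, 43, 368] [387.6  18.2] [ 0.068  -1.3166] [ 0.0959 -1.1695]
side [267, 137, 18, 14, 155] [275.6 143.4] [ 0.5205 -0.3265] [ 0.5145 -0.2538]
side [315, 147, 36, 27, 600] [332.1 160. ] [ 0.3411 -0.265 ] [ 0.3485 -0.1969]
side [360, 157, 16, 56, 439] [366.4 189.3] [ 0.2438 -0.1497] [ 0.2585 -0.0902]
side [266, 163, 22, 19, 368] [276.  172.5] [ 0.5072 -0.1926] [ 0.5022 -0.1299]
side [221, 198, 12, 13, 98] [226.7 202.9] [ 0.6322 -0.0587] [ 0.6178 -0.006 ]
side [457, 213, 53, 19, 142] [477.2 223.7] [-0.0438 -0.0509] [-0.0075  0.0011]
side [143, 278, 35, 18, 356] [159.6 286.4] [0.7432 0.2155] [0.7204 0.2476]
stack [ 0.56044647 -0.0202379 ] [ 0.56000304 -0.02252634]
knob [ 0.61901859 -0.00991908] [ 0.61920759 -0.0115601 ] [ 0.61902345 -0.01012292  0.05844489]
```

```bash
cat >> h.py <<'E'
from scipy.spatial.transform import Rotation as Ro
Rt=np.array([[0,0,1.],[-1,0,0],[0,-1,0]])  # cols x=-Y,y=-Z,z=+X
def todo(p,Rd=Rt,nrow=None):
    st=monitor.sense();R=Ro.from_rotvec(st["orientation"]).as_matrix()
    dv=np.asarray(p)-st["ee_pos"]; rv=Ro.from_matrix(R.T@Rd).as_rotvec()
    print("t",round(st["t"],2),"pos",np.round(st["ee_pos"],4),"F",np.round(st["wrist_force"],2),"gap",round(st["finger_gap"],4))
    print("R",np.round(R,3).tolist()); print("shift tool",np.round(R.T@dv,4),"in target axes",np.round(Rd.T@dv,4),"turn",np.round(rv,4))
E
python3 - <<'E'
from h import *
todo([.619,-.0105,.09])
s=cams.snapshot("scene");d=cams.snapshot("side")
# jar top (z=.048)/spool tops by bright mask
for n,c in(("scene",s),("side",d)):
    g0=cv2.cvtColor(c["color"],cv2.COLOR_BGR2GRAY);m=(g0>165).astype(np.uint8)
    k,_,st,ce=cv2.connectedComponentsWithStats(m)
    for i in range(1,k):
        if 60<st[i,4]<3000: print(n,st[i].tolist(),np.round(ce[i],1),np.round(onz(c,*ce[i],.048),4)[:2])
E
```

```text
t 0.25 pos [ 0.1789 -0.4935  0.2385] F [-0.15 -0.1   0.41] gap 0.0878
R [[-0.94, -0.0, 0.341], [-0.341, 0.001, -0.94], [-0.0, -1.0, -0.001]]
shift tool [-0.5783  0.1487 -0.304 ] in target axes [-0.483   0.1485  0.4401] turn [ 4.000e-04 -1.223e+00 -4.000e-04]
scene [357, 163, 20, 16, 253] [366.5 170.5] [0.4911 0.2012]
scene [278, 246, 36, 35, 335] [295.3 264.7] [ 0.6291 -0.0176]
side [218, 204, 24, 12, 145] [229.6 210.4] [0.6087 0.0083]
side [259, 275, 19, 13, 72] [268.1 282.8] [0.4891 0.2082]
side [212, 331, 18, 17, 143] [220.5 339.3] [0.5704 0.3455]
```

Emit:
step_arm:
  moves: [1,-0.05,0,-0.026,0,0,0,1,-0.05,0,-0.026,0,0,0,1,-0.05,0,-0.026,0,0,0,1,-0.05,0,-0.026,0,0,0,1,-0.05,0,-0.026,0,0,0]

```text
t: 0.98
ee_pos: [0.3706, -0.2847, 0.2389]
orientation: [-0.357, 2.032, -2.033]
wrist_force: [0.8, -0.1, -0.5]
finger_gap: 0.04
```

Emit:
step_arm:
  moves: [1,-0.05,0,-0.026,0,0,0,1,-0.05,0,-0.026,0,0,0,1,-0.05,0,-0.026,0,0,0,1,-0.05,0,-0.026,0,0,0,1,-0.05,0,-0.026,0,0,0]

```text
t: 1.6
ee_pos: [0.5615, -0.0771, 0.2388]
orientation: [-0.357, 2.032, -2.032]
wrist_force: [0.3, -0.7, 0.9]
finger_gap: 0.0006
```

Emit:
step_arm:
  moves: [1,0,0,0,0,-0.175,0,1,0,0,0,0,-0.175,0,1,0,0,0,0,-0.175,0,1,0,0,0,0,-0.175,0,1,0,0,0,0,-0.175,0]

```text
t: 2.22
ee_pos: [0.5603, -0.0787, 0.2386]
orientation: [-1.028, 1.457, -1.457]
wrist_force: [0.1, -0.2, -0.3]
finger_gap: 0.0006
```

Emit:
step_arm:
  moves: [1,0,0.02,0,0,-0.175,0,1,0,0.04,0,0,-0.173,0,1,0,0.04,0,0,0,0,1,0,0,0,0,0,0]

```text
t: 2.72
ee_pos: [0.5591, -0.0783, 0.1366]
orientation: [-1.211, 1.214, -1.206]
wrist_force: [0.4, -0.3, 0.5]
finger_gap: 0.0002
```

Run:
```python
from h import *
todo([.619,-.0105,.09]); print(monitor.sense()["q"])
```

```text
t 2.73 pos [ 0.5591 -0.0783  0.1366] F [ 0.39 -0.33  0.46] gap 0.0002
R [[-0.0, -0.005, 1.0], [-1.0, 0.002, -0.0], [-0.002, -1.0, -0.005]]
shift tool [-0.0677  0.0464  0.0601] in target axes [-0.0678  0.0466  0.0599] turn [ 0.0051 -0.0003 -0.0019]
[-3.46640113e-01  4.97732433e-01  1.50689318e+00  2.62450646e-05
  1.14239797e+00 -3.46399822e-01]
```

Emit:
step_arm:
  moves: [1,-0.034,0,0.03,0,0,0,1,-0.034,0,0.03,0,0,0,1,0,0.04,0,0.005,0,0,1,0,0,0,0,0,0]

```text
t: 3.22
ee_pos: [0.6197, -0.0103, 0.0981]
orientation: [-1.208, 1.208, -1.209]
wrist_force: [0.8, -0.4, 0.6]
finger_gap: 0.0003
```

Run:
```python
from h import *
todo([.619,-.0105,.062])
a=cams.snapshot("scene")["color"];b=cams.snapshot("side")["color"]
z=lambda i:cv2.resize(i,(400,400),interpolation=cv2.INTER_CUBIC)
cv2.imwrite('pics/p1.png',np.hstack([z(a[190:310,230:350]),z(b[140:260,170:290])]))
```

```text
t 3.23 pos [ 0.6197 -0.0103  0.0981] F [ 0.76 -0.44  0.59] gap 0.0003
R [[0.0, 0.002, 1.0], [-1.0, 0.001, 0.0], [-0.001, -1.0, 0.002]]
shift tool [ 0.0002  0.0361 -0.0007] in target axes [ 0.0002  0.0361 -0.0007] turn [-0.0017  0.0004 -0.0006]
```

View pics/p1.png

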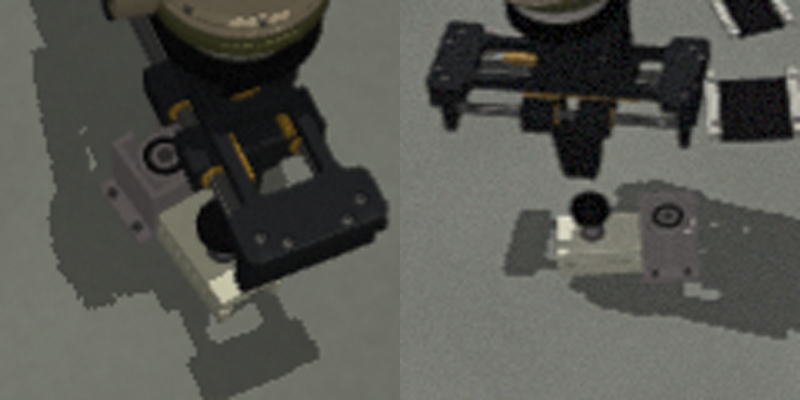

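The tips (side crop 578,170) hang above the knob (590,208), and the gripper body is clear. Pressing now, slowly.

Emit:
step_arm:
  moves: [1,0,0.02,-0.0005,0,0,0,1,0,0.012,0,0,0,0,1,0,0.004,0,0,0,0,1,0,0.003,0,0,0,0,1,0,0.002,0,0,0,0]

```text
t: 3.95
ee_pos: [0.6205, -0.0109, 0.0588]
orientation: [-1.205, 1.204, -1.212]
wrist_force: [-2.5, 0.1, 8.6]
finger_gap: 0.0006
```

Emit:
step_arm:
  moves: [1,0,0.002,0,0,0,0,1,0,0.002,0,0,0,0,1,0,0.002,0,0,0,0,1,0,0.002,0,0,0,0,1,0,0.002,0,0,0,0]

```text
t: 4.58
ee_pos: [0.6206, -0.0109, 0.0493]
orientation: [-1.205, 1.204, -1.213]
wrist_force: [-4.4, -0.4, 9.4]
finger_gap: -0.0001
```

Emit:
step_arm:
  moves: [1,0,0.002,0,0,0,0,1,0,0.001,0,0,0,0,1,0,0.001,0,0,0,0,1,0,0.001,0,0,0,0]

```text
t: 5.08
ee_pos: [0.6206, -0.0109, 0.0444]
orientation: [-1.205, 1.204, -1.212]
wrist_force: [-5.2, -0.0, 10.4]
finger_gap: 0.0004
```

Emit:
step_arm:
  moves: [1,0,0.0015,0,0,0,0,1,0,0.0015,0,0,0,0,1,0,0.001,0,0,0,0]

```text
t: 5.45
ee_pos: [0.6205, -0.0109, 0.0404]
orientation: [-1.205, 1.204, -1.212]
wrist_force: [-4.8, 0.2, 14.8]
finger_gap: 0.0005
```

Emit:
step_arm:
  moves: [1,0,0.0005,0,0,0,0,1,0,0.0005,0,0,0,0]

```text
t: 5.7
ee_pos: [0.6207, -0.0109, 0.0404]
orientation: [-1.205, 1.204, -1.213]
wrist_force: [-8.6, 0.6, 20.5]
finger_gap: 0.0004
```

Emit:
step_arm:
  moves: [1,0,0.0007,0,0,0,0,1,0,0,0,0,0,0]

```text
t: 5.95
ee_pos: [0.6207, -0.0109, 0.0403]
orientation: [-1.205, 1.204, -1.213]
wrist_force: [-10.0, 1.2, 23.5]
finger_gap: 0.0003
```

Run:
```python
from h import *
todo([.62,-.0105,.062])
a=cams.snapshot("scene")["color"];b=cams.snapshot("side")["color"]
z=lambda i:cv2.resize(i,(400,400),interpolation=cv2.INTER_CUBIC)
cv2.imwrite('pics/p2.png',np.hstack([z(a[190:310,230:350]),z(b[140:260,170:290])]))
```

```text
t 5.95 pos [ 0.6207 -0.0109  0.0403] F [-9.96  1.2  23.54] gap 0.0003
R [[0.0, 0.007, 1.0], [-1.0, -0.001, 0.0], [0.001, -1.0, 0.007]]
shift tool [-0.0004 -0.0217 -0.0006] in target axes [-0.0004 -0.0217 -0.0007] turn [-0.0067  0.0004  0.0009]
```

View pics/p2.png

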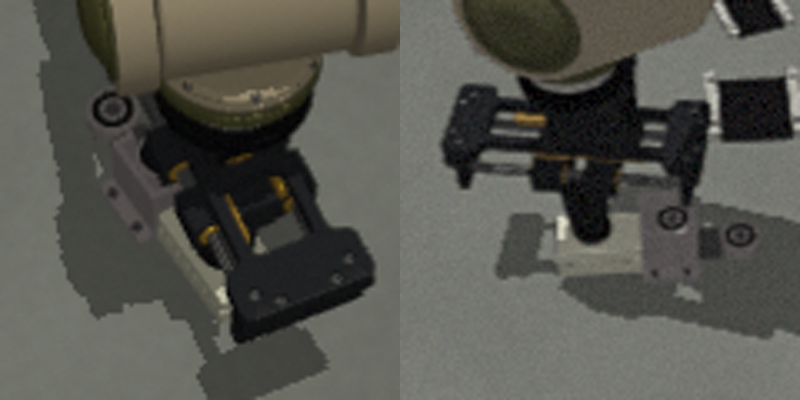

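The bearing is ejected, at side crop (740,235), and the plunger has bottomed: the force rises with no more motion. Letting it rise.

Emit:
step_arm:
  moves: [1,0,-0.004,0,0,0,0,1,0,-0.004,0,0,0,0,1,0,-0.004,0,0,0,0,1,0,-0.004,0,0,0,0,1,0,-0.005,0,0,0,0]

```text
t: 6.68
ee_pos: [0.6203, -0.0108, 0.0583]
orientation: [-1.205, 1.205, -1.212]
wrist_force: [1.7, -0.8, 3.4]
finger_gap: 0.0005
```

Emit:
step_arm:
  moves: [1,0,-0.02,0,0,0,0,1,0,-0.04,0,0,0,0,0.8,0,-0.04,0,0,0,0,0.8,-0.06,0,0,0,0,0,0.8,0,0,0,0,0,0]

```text
t: 7.3
ee_pos: [0.619, 0.0525, 0.158]
orientation: [-1.207, 1.204, -1.208]
wrist_force: [-0.4, 0.1, 0.3]
finger_gap: 0.0175
```

Run:
```python
from h import *
todo([.503,.01,.1])
A=cams.snapshot("scene");B=cams.snapshot("side")
a=A["color"];b=B["color"];w=cams.snapshot("wrist")
z=lambda i:cv2.resize(i,(400,400),interpolation=cv2.INTER_CUBIC)
cv2.imwrite('pics/p3.png',np.hstack([z(a[190:310,230:350]),z(b[140:260,190:310])]));cv2.imwrite('pics/w3.png',w["color"])
```

```text
t 7.3 pos [0.619  0.0525 0.158 ] F [-0.37  0.07  0.33] gap 0.0175
R [[0.004, 0.004, 1.0], [-1.0, 0.001, 0.004], [-0.001, -1.0, 0.004]]
shift tool [ 0.0421  0.0574 -0.1164] in target axes [ 0.0425  0.058  -0.116 ] turn [-0.0042  0.004  -0.0008]
```

View pics/p3.png

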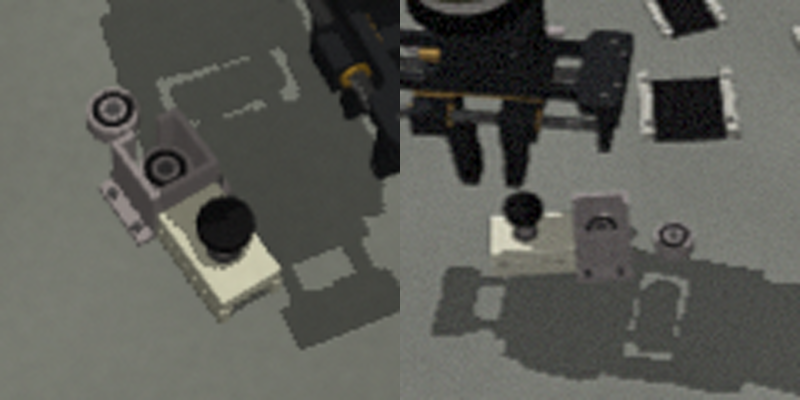

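View pics/w3.png

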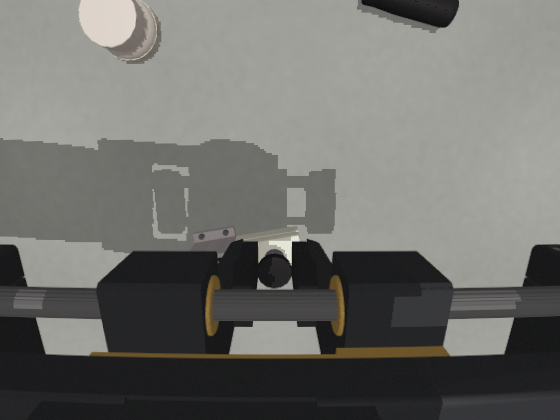

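Run:
```python
from h import *
A=cams.snapshot("scene");B=cams.snapshot("side")
p=onz(A,112/3.3333+229.85,109/3.3333+189.85,.014);q=onz(B,274/3.3333+189.85,237/3.3333+139.85,.014)
print(p,q); b=(p+q)/2
todo([b[0],b[1]+.045,.06])
```

```text
[ 0.50453059 -0.03069569  0.014     ] [ 0.50328399 -0.02967293  0.014     ]
t 7.55 pos [0.6195 0.0483 0.1576] F [-0.35 -0.51  0.94] gap 0.0172
R [[-0.001, 0.004, 1.0], [-1.0, 0.0, -0.001], [-0.0, -1.0, 0.004]]
shift tool [ 0.0336  0.0971 -0.1159] in target axes [ 0.0334  0.0976 -0.1156] turn [-0.0041 -0.0012 -0.    ]
```

Emit:
step_arm:
  moves: [0.85,0.011,0,-0.0395,0,0,0,0.85,0.011,0,-0.0395,0,0,0,0.85,0.011,0,-0.0395,-0.004,0,0,0.85,0,0.05,0,0,0,0,0.85,0,0,0,0,0,0]

```text
t: 8.18
ee_pos: [0.4995, 0.0158, 0.1055]
orientation: [-1.211, 1.214, -1.207]
wrist_force: [-0.8, 0.4, 0.3]
finger_gap: 0.0135
```

Run:
```python
from h import *
todo([.501,.017,.005])
A=cams.snapshot("scene");B=cams.snapshot("side")
z=lambda i:cv2.resize(i,(400,400),interpolation=cv2.INTER_CUBIC)
cv2.imwrite('pics/p4.png',np.hstack([z(A["color"][190:310,230:350]),z(B["color"][140:260,190:310])]))
```

```text
t 8.18 pos [0.4995 0.0158 0.1055] F [-0.76  0.35  0.28] gap 0.0135
R [[-0.002, -0.005, 1.0], [-1.0, 0.001, -0.002], [-0.001, -1.0, -0.005]]
shift tool [-0.0011  0.1005  0.002 ] in target axes [-0.0012  0.1005  0.0015] turn [ 0.0047 -0.0015 -0.0012]
```

View pics/p4.png

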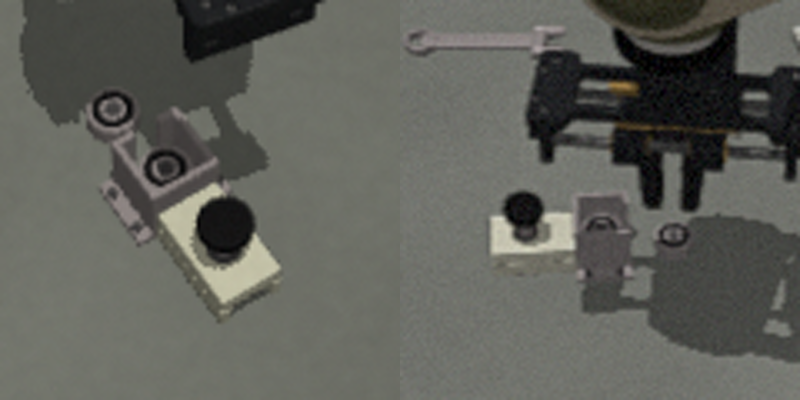

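Emit:
step_arm:
  moves: [0.85,-0.001,0.04,0.0015,0.004,0,0,0.85,0,0.04,0,0,0,0,0.85,0,0.015,0,0,0,0,0.85,0,0.005,0,0,0,0,0.85,0,0,0,0,0,0]

```text
t: 8.9
ee_pos: [0.5038, 0.0171, 0.0085]
orientation: [-1.204, 1.204, -1.213]
wrist_force: [0.1, 0.5, 0.6]
finger_gap: 0.0131
```

Run:
```python
from h import *
todo([.501,-.165+.0235,.005])
A=cams.snapshot("scene");B=cams.snapshot("side")
z=lambda i:cv2.resize(i,(400,400),interpolation=cv2.INTER_CUBIC)
cv2.imwrite('pics/p5.png',np.hstack([z(A["color"][190:310,230:350]),z(B["color"][140:260,190:310])]))
```

```text
t 8.9 pos [0.5038 0.0171 0.0085] F [0.14 0.49 0.58] gap 0.0131
R [[0.0, 0.007, 1.0], [-1.0, -0.0, 0.0], [0.0, -1.0, 0.007]]
shift tool [ 0.1586  0.0036 -0.0029] in target axes [ 0.1586  0.0035 -0.0028] turn [-0.0069  0.0001  0.0003]
```

View pics/p5.png

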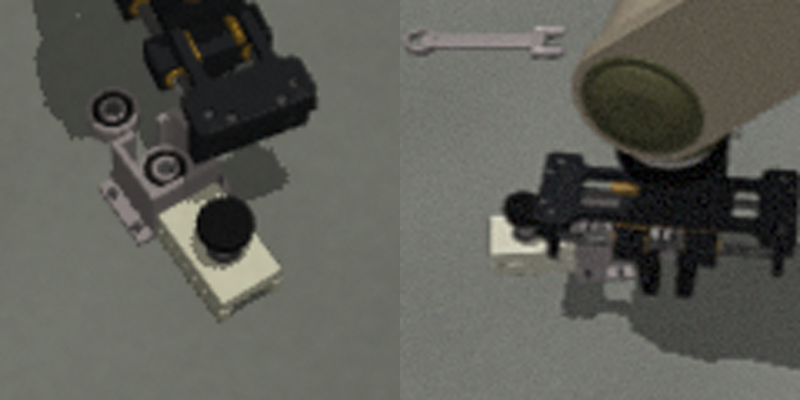

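Emit:
step_arm:
  moves: [0.85,0,0.0035,-0.003,-0.005,0,0,0.85,0.005,0,0,0,0,0,0.85,0.005,0,0,0,0,0,0.85,0.005,0,0,0,0,0,0.85,0,0,0,0,0,0]

```text
t: 9.62
ee_pos: [0.5, 0.0018, 0.004]
orientation: [-1.209, 1.21, -1.21]
wrist_force: [0.1, -0.1, -0.3]
finger_gap: 0.0131
```

Emit:
step_arm:
  moves: [0.85,0.005,0,0,0,0,0,0.85,0.005,0,0,0,0,0,0.85,0.005,0,0,0,0,0,0.85,0.005,0,0,0,0,0,0.85,0.005,0,0,0,0,0]

```text
t: 10.25
ee_pos: [0.5, -0.0231, 0.0039]
orientation: [-1.209, 1.209, -1.209]
wrist_force: [-0.6, 0.2, 0.3]
finger_gap: 0.0131
```

Run:
```python
from h import *
todo([.501,-.165+.0235,.005])
A=cams.snapshot("scene");B=cams.snapshot("side")
z=lambda i:cv2.resize(i,(400,400),interpolation=cv2.INTER_CUBIC)
cv2.imwrite('pics/p6.png',np.hstack([z(A["color"][190:310,210:330]),z(B["color"][140:260,190:310])]))
```

```text
t 10.25 pos [ 0.5    -0.0231  0.0039] F [-0.62  0.16  0.25] gap 0.0131
R [[-0.0, -0.0, 1.0], [-1.0, 0.0, -0.0], [-0.0, -1.0, -0.0]]
shift tool [ 0.1184 -0.0011  0.001 ] in target axes [ 0.1184 -0.0011  0.001 ] turn [ 0.     -0.0001 -0.    ]
```

View pics/p6.png

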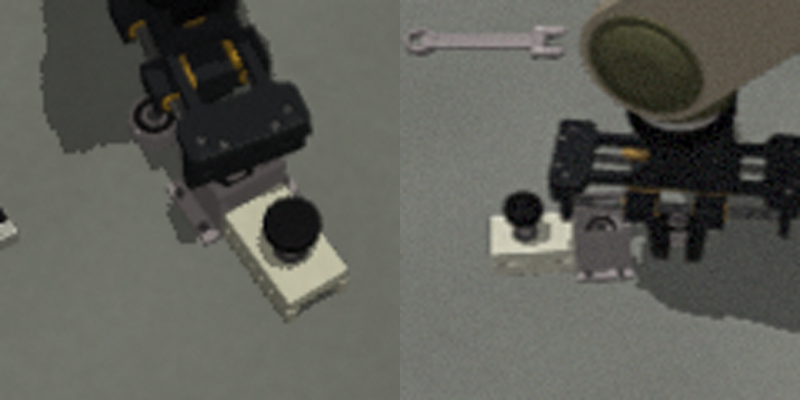

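The bearing (scene crop 153,115) moves ahead of the fingertips. Going on.

Emit:
step_arm:
  moves: [0.85,0.005,0,0,0,0,0,0.85,0.005,0,0,0,0,0,0.85,0.005,0,0,0,0,0,0.85,0.005,0,0,0,0,0,0.85,0.005,0,0,0,0,0]

```text
t: 10.98
ee_pos: [0.5, -0.0481, 0.0039]
orientation: [-1.209, 1.209, -1.209]
wrist_force: [0.1, 0.5, 0.2]
finger_gap: 0.0133
```

Emit:
step_arm:
  moves: [0.85,0.005,0,0,0,0,0,0.85,0.005,0,0,0,0,0,0.85,0.005,0,0,0,0,0,0.85,0.005,0,0,0,0,0,0.85,0.005,0,0,0,0,0]

```text
t: 11.6
ee_pos: [0.5, -0.073, 0.0039]
orientation: [-1.209, 1.209, -1.209]
wrist_force: [0.4, -0.4, 1.2]
finger_gap: 0.0135
```

Run:
```python
from h import *
todo([.501,-.165+.0235,.005])
A=cams.snapshot("scene");B=cams.snapshot("side")
z=lambda i:cv2.resize(i,(400,400),interpolation=cv2.INTER_CUBIC)
cv2.imwrite('pics/p7.png',np.hstack([z(A["color"][170:290,160:280]),z(B["color"][120:240,210:330])]))
```

```text
t 11.6 pos [ 0.5    -0.073   0.0039] F [ 0.39 -0.43  1.18] gap 0.0135
R [[0.0, -0.0, 1.0], [-1.0, 0.0, 0.0], [-0.0, -1.0, -0.0]]
shift tool [ 0.0685 -0.0011  0.001 ] in target axes [ 0.0685 -0.0011  0.001 ] turn [ 0.0001  0.     -0.0001]
```

View pics/p7.png

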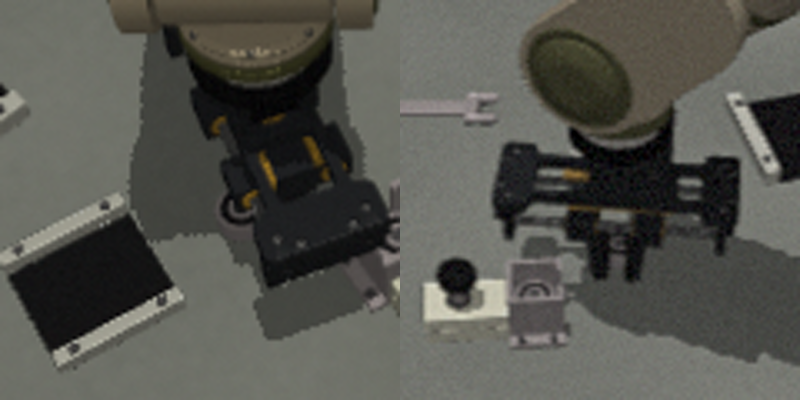

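The bearing (scene crop 237,210) is centred against the tips and heading for the lane mouth.

Emit:
step_arm:
  moves: [0.85,0.005,0,0,0,0,0,0.85,0.005,0,0,0,0,0,0.85,0.005,0,0,0,0,0,0.85,0.005,0,0,0,0,0,0.85,0.005,0,0,0,0,0]

```text
t: 12.32
ee_pos: [0.5, -0.0981, 0.0039]
orientation: [-1.209, 1.209, -1.209]
wrist_force: [-0.0, 1.0, -0.1]
finger_gap: 0.0136
```

Emit:
step_arm:
  moves: [0.85,0.005,0,0,0,0,0,0.85,0.005,0,0,0,0,0,0.85,0.005,0,0,0,0,0,0.85,0.005,0,0,0,0,0,0.85,0,0,0,0,0,0]

```text
t: 12.95
ee_pos: [0.5, -0.1181, 0.0039]
orientation: [-1.209, 1.209, -1.21]
wrist_force: [-0.1, 0.5, 0.2]
finger_gap: 0.0131
```

Run:
```python
from h import *
todo([.501,-.155,.005])
A=cams.snapshot("scene");B=cams.snapshot("side")
z=lambda i:cv2.resize(i,(400,400),interpolation=cv2.INTER_CUBIC)
cv2.imwrite('pics/p8.png',np.hstack([z(A["color"][170:290,140:260]),z(B["color"][120:240,210:330])]))
```

```text
t 12.95 pos [ 0.5    -0.1181  0.0039] F [-0.05  0.51  0.2 ] gap 0.0131
R [[-0.0, 0.0, 1.0], [-1.0, -0.0, -0.0], [0.0, -1.0, 0.0]]
shift tool [ 0.0369 -0.0011  0.001 ] in target axes [ 0.0369 -0.0011  0.001 ] turn [-0.0001 -0.0004  0.0001]
```

View pics/p8.png

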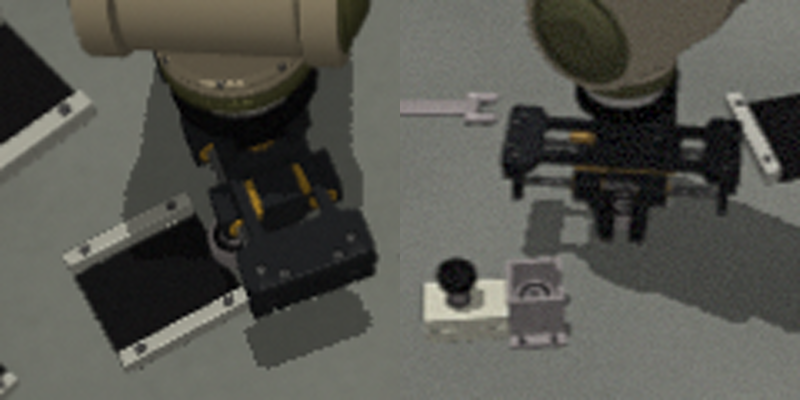

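The bearing (228,240) is at the lane mouth, clear of both rails.

Emit:
step_arm:
  moves: [0.85,0.005,0,0,0,0,0,0.85,0.005,0,0,0,0,0,0.85,0.005,0,0,0,0,0,0.85,0.005,0,0,0,0,0,0.85,0.005,0,0,0,0,0]

```text
t: 13.68
ee_pos: [0.5, -0.1431, 0.0039]
orientation: [-1.209, 1.209, -1.209]
wrist_force: [-0.2, -0.1, 0.9]
finger_gap: 0.0132
```

Emit:
step_arm:
  moves: [0.85,0.005,0,0,0,0,0,0.85,0.004,0,0,0,0,0,0.85,0.003,0,0,0,0,0,0.85,0.002,0,0,0,0,0,0.85,0,0,0,0,0,0]

```text
t: 14.3
ee_pos: [0.5, -0.1568, 0.0039]
orientation: [-1.209, 1.209, -1.209]
wrist_force: [-0.1, 0.4, 0.0]
finger_gap: 0.0132
```

Backing off straight (+y) and then up, and looking.

Emit:
step_arm:
  moves: [0.85,-0.01,0,0,0,0,0,0.85,-0.025,0,0,0,0,0,0.85,0,-0.05,0,0,0,0,0.85,0,-0.06,0,0,0,0,0.85,-0.04,-0.04,0,0,0,0]

```text
t: 14.92
ee_pos: [0.5005, -0.082, 0.1565]
orientation: [-1.207, 1.208, -1.213]
wrist_force: [1.0, 0.9, 0.4]
finger_gap: 0.0134
```

Emit:
step_arm:
  moves: [0.85,-0.06,0,0,0,0,0,0.85,-0.06,0,0,0,0,0,0.85,-0.06,0,0,0,0,0,0.85,0,0,0,0,0,0]

```text
t: 15.42
ee_pos: [0.499, 0.1021, 0.1539]
orientation: [-1.212, 1.205, -1.205]
wrist_force: [0.3, -0.7, 0.2]
finger_gap: 0.0131
```

Run:
```python
from h import *
todo([.501,-.155,.005])
A=cams.snapshot("scene");B=cams.snapshot("side")
z=lambda i:cv2.resize(i,(400,400),interpolation=cv2.INTER_CUBIC)
cv2.imwrite('pics/p9.png',np.hstack([z(A["color"][205:305,140:240]),z(B["color"][140:200,250:310])]))
cv2.imwrite('pics/s9.png',A["color"])
```

```text
t 15.43 pos [0.499  0.1021 0.1539] F [ 0.33 -0.67  0.24] gap 0.0131
R [[0.006, -0.0, 1.0], [-1.0, 0.0, 0.006], [-0.0, -1.0, -0.0]]
shift tool [0.2572 0.1488 0.0005] in target axes [0.2571 0.1489 0.002 ] turn [ 0.0002  0.0057 -0.0004]
```

View pics/p9.png

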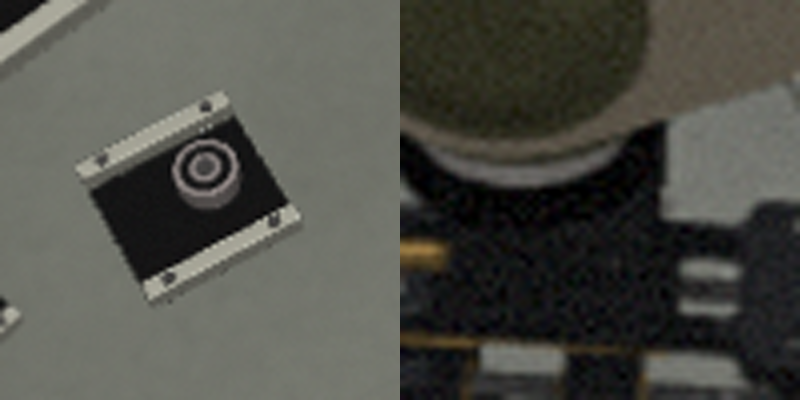

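View pics/s9.png

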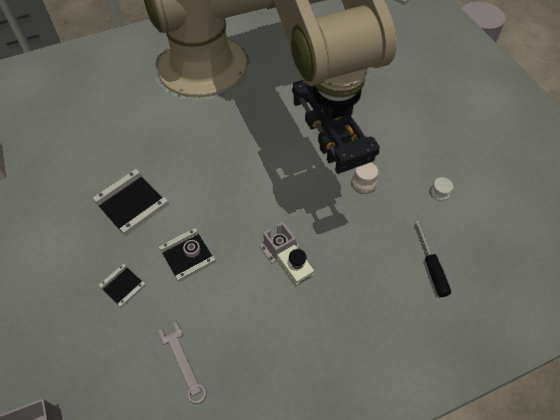

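Run:
```python
from h import *
A=cams.snapshot("scene")
p=onz(A,205/4+139.9,167/4+204.9,.014);t=np.radians(9.6)
R=np.array([[np.cos(t),np.sin(t)],[-np.sin(t),np.cos(t)]])
print(p, "in lane",R@(p[:2]-[.5075,-.1915]))
```

```text
[ 0.50073541 -0.17887201  0.014     ] in lane [-0.0045639   0.01357927]
```

Run:
```python
from h import *
print(job.finish_job())
```

```text
the job is handed in; nothing more can be done
None
```

The job is done and handed in at about 15.5 s of the 67 s allowed.

- **Pressing:** I pressed the plunger once, slowly, until it stopped moving (tip at z = 40.3 mm, 23.5 N). I then let it rise. The bottom bearing came out flat on the bench, and the pictures show the next bearing dropped into place in the magazine.
- **Pushing:** With the two fingertips about 13 mm apart, I pushed the bearing along -y into the middle-sized lane. I then backed off and raised the arm.
- **Last checks:** Measured in the scene image, the bearing lies flat about (-4.6, +13.6) mm from the lane's centre. Its limits are ±16 and ±24 mm, so it has about 10 mm to spare towards the nearer (open) end. The plunger is up, and the jar, tools and spool look unmoved by eye. The gripper is well clear.
- **Not checked:** The side camera could not confirm the final position because the arm blocked its view of the lane, so it rests on the scene camera alone. No checks failed or disagreed.

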